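# Chuck up the masonry bit

## Robot

A 6-joint arm with a two-finger parallel gripper is mounted at the origin on the work surface. World frame = base frame: x ahead of the robot, y to its left, z up, the work surface at z = 0. Lengths are in m, angles in rad, forces in N, time in s.
With the tool pointing down it reaches from about 0.3 to 0.75 m from the base axis. Payload 8.5 kg.
Tool frame: the origin (TCP) lies midway between the tips of the shut fingers; the grasp point (between the pads) lies 19 mm behind it; z points along the fingers, y is the line along which they close (so a half turn about z gives the same grasp; the last joint's range is limited). The gripper opens to 88 mm and grips with 3 to 60 N. Pads are 18 mm wide; open, the fingers measure 123 mm over their backs; the gripper's body (75 mm by 187 mm) begins 45 mm behind the grasp point.
Start: joints at [-1.485, 0.381, 1.297, -0, 1.464, -0.215], TCP at [0.163, -0.525, 0.239] pointing down, gripper open.
Joint ranges: [-3.11, 3.11], [-0.89, 2.33], [0.22, 2.48], [-1.42, 4.56], [0.17, 2.85], [-2.88, 2.88]. Speed limits (rad/s): [2.39, 2.39, 3.14, 3.14, 3.14, 3.14].

## Interface

Orientations are given as a unit quaternion [w, x, y, z].
In Python, from cell import sensors, vision, ticket, models gives the robot as it stands.
- The arm moves only by the tool drive_tool, never from a script. Its argument "increments" is a list of rows, each a list of 2 entries, a list of its own where there are three numbers: the shift along the tool's x, y, z in mm, then the turn, a rotation vector about the tool's x, y, z in rad. A call has exactly 8 rows; each row shifts and turns the commanded pose from where the row before left it, along the tool's axes as they then stand; what a row does not reach is not made up. A row lasts 1/10 s, in which the tool goes at most 50 mm and 8.59 degrees, less where a joint would pass 70% of its speed; a pose out of reach is approached as far as the arm can. A call is refused whole if a number of a shift passes 50 or a number of a turn 0.15, either way. A call with a gripper value outside its range is refused whole. "fingers" is the closure, from 0 (fully open) to 1 (shut), set as the call begins (left out, the last holds). The fingers move at their own pace and stop on an object; the grip force is fixed at half the most. Time passes only in rows, so rows that do not move let the fingers close, or fill a call up. It gives the time, the measured TCP pose, the force, the opening and the grip force at its end, in the units of the state.
- sensors.get_obs(): the state, without advancing time (a new reading comes with each control period).
- vision.capture(name): name is "side" or "top" or "wrist"; returns a dict with "frame" (420x560x3 uint8, red, green, blue), "intrinsics" (3x3 intrinsics, pixels), "dist" ([k1, k2, p1, p2, k3] as OpenCV has them; the pictures are not rectified), "position" and "rotation" of the camera in the world. Camera axes: x right, y up, looking along -z (the intrinsics and any distortion apply to the point x, -y, -z); pixel columns grow to the right and rows downward; lengths in m; the calibration is good to about 2 mm. A picture is of the moment at which its call begins. There is no depth.
- ticket.hand_in(): hands the job in; it is judged then, once.
Trained networks look in the newest picture that a camera, given by its name, has taken for a name from the list of things; names that differ only in an ending like _2 or _b are one class to them, and where a whole thing is asked for, a point or a joint stands for the part that bears it (a point fixed in the world has none). Each returns a list of dicts, best first, with "conf" (0 to 1); they miss things now and then, are a little off and sometimes report something else, mostly with a low value. They report only what shows in the picture. A call takes as long as a camera call.
- models.masks_of(query, camera): "pixels" (420x560 bool, what is visible of it) and "uv" ([column, row] in pixels, amid what is visible of it).
- models.pinpoint(query, camera): "uv" ([column, row] in pixels: a listed point, or the origin of a listed thing).
The state is a dict: "time_s": time; "joint_positions": joint angles; "dq": joint speeds; "tau": joint torques, N m; "ee_pos": TCP position; "ee_rot": TCP orientation; "ft_force": force on the tool from outside, world axes, zero at the start; "moment": the same for the moment, N m; "grip_width": opening from 0.0 (shut) to 1.0 (fully open); "gripper_force": force on a finger pad.
Only numpy, scipy, OpenCV 4.12 (cv2) and the standard library are available. Lean on these libraries where they do the work, as an engineer would, in place of code of your own. Each camera call takes 0.05 s, during which the arm holds its last target. There are 200 camera calls.

## Task

Get the drill ready for fixing the shelf's bracket to the wall: take the masonry bit (the plain straight one with the blunt pointed tip) out of the bit block, stand it all the way down in the drill's open chuck and let go of it; then turn the chuck's sleeve clockwise, seen from above, regrasping as needed, until all three jaws hold the bit snug and straight. Stop when you feel it go tight: do not wrench it. Leave everything else where it is.

Things in the scene. Friction and masses are not known exactly. Their poses are not given: they have to be found in the camera images.
- masonry_bit: steel masonry drill bit standing upright in one of the three holes of the bit block (any of them): a straight round bar 12 mm in diameter and 57 mm long with dark rings near its top, then a blunt point, 66 mm in all, 35 to 70 g. Origin: centre of its lower end, z up along the bar. The block hides its lowest 20 mm. Two other bits on 12 mm shanks stand in the other holes.
- spade_bit: not to be moved: steel spade bit with a flat paddle 30 mm wide and 4 mm thick, top 66 mm above its lower end. Origin: centre of its lower end.
- countersink_bit: not to be moved: steel countersink bit with a cone head 26 mm across, top 66 mm above its lower end. Origin: centre of its lower end.
- bit_block: fixed wooden block 56 x 170 x 26 mm; three vertical round holes 15 mm wide and 20 mm deep along its y axis, at -55, 0 and +55 mm. Origin: centre of its underside.
- chuck_stop (a point): the flat stop inside the chuck, on the drill's axis, 137 mm above the table: the bit's lower end must rest on it.
- sleeve_top (a point): centre of the upper rim of the ribbed round chuck sleeve, on the drill's axis, 165 mm above the table. The sleeve is 44 mm across and reaches 40 mm down from here; below it the housing widens to 58 mm. It turns about the drill's axis and stays where it is left; clockwise from above closes the jaws, 2 mm each per radian. It starts at an unknown turn, 1.4 to 2.4 rad before the jaws touch the bit.
- jug: bystander: white plastic jug with a flip spout, 112 mm wide, 195 mm high. Origin: centre of its underside.
- salt_cellar: bystander: clear glass salt cellar, 48 mm across, 63 mm high. Origin: centre of its underside.
- red_peg: bystander: red plastic peg 64 mm long, lying. Origin: under its middle.
- bowl: bystander: white ceramic bowl 110 mm across, 45 mm high. Origin: centre of its underside.
- strainer: bystander: steel strainer 120 mm across, 42 mm high, handle along its -x to 170 mm. Origin: centre of its underside.
- bracket: bystander: steel shelf bracket 110 x 28 mm, 84 mm high at its +x end. Origin: centre of its underside.
- jaw_mouth (a point): on the drill's axis, 171 mm above the table: centre of the upper ends of the three flat jaws, which stand 6 mm above the sleeve's rim and start with a 17.6 to 21.6 mm circle between them. They slide in together and do not turn. The sleeve's friction is 0.12 N m; once all jaws bite it takes 0.06 N m more for every 10 N on each jaw, about 0.1 rad. Snug: 10 to 30 N; over 60 N is wrenched.
- drill: cordless drill fixed in a chipboard cradle, chuck pointing straight up. Origin: on the drill's axis at the table top; z up; its handle and battery lie low along its +x (to 190 mm from the axis, top 116 mm above the table); cradle board 120 mm wide.

How it is judged:
On the way, in this order (a step that is already met when the one before it is completed fails the run):
1. the masonry bit stands loose in the open chuck, its lower end within 4 mm of the stop, and has been let go (z of masonry_bit in the frame of chuck_stop between -0.004 and 0.004 m and horizontal distance between masonry_bit and chuck_stop below 0.008 m and contact force between the fingers and masonry_bit below 0.3 N and linear speed of masonry_bit below 0.03 m/s), for 0.2 s.
2. all three jaws press on the bit with more than 4 N each (contact force between each of jaw_face0, jaw_face1, jaw_face2 and masonry_bit above 4 N), for 0.2 s.
At the end, for the whole second after the job is handed in: the masonry bit stands in the chuck with its lower end within 4 mm of the stop, within 3 mm of the drill's axis and within 0.06 rad of upright, at rest, gripped by all three jaws with more than 4 N each after the robot has let go (all of step 2 and z of masonry_bit in the frame of chuck_stop between -0.004 and 0.004 m and horizontal distance between masonry_bit and chuck_stop below 0.003 m and angle between masonry_bit's own z axis and vertical below 0.06 rad and linear speed of masonry_bit below 0.02 m/s); the robot touches nothing.
It fails at once if the chuck was wrenched: a jaw pressed on the bit with more than 60 N (contact force between any of jaw_face0, jaw_face1, jaw_face2 and masonry_bit above 60 N).
It fails at once if another bit was moved more than 15 mm (distance of any of spade_bit, countersink_bit from where it was at the start of the episode above 0.015 m).
It fails at once if a bystander was moved more than 25 mm (distance of any of jug, salt_cellar, red_peg, bowl, strainer, bracket from where it was at the start of the episode above 0.025 m).
It also fails if it takes over 64 s, if anything falls off the work surface, if the arm or the gripper's body presses on something with over 40 N, if the wrist force passes 120 N, or if a joint passes its speed limit or range.

## Working session

There is one attempt and no reset: what is moved stays moved. The work goes in short steps, Python scripts to look and compute and a tool call to move; the robot and the scene stay as the last step left them, time stands still between calls to the robot, and variables do not carry over. Pictures are saved under pics/ and viewed, at most 10 in all, crops included, and the job is handed in when it is done.

Besides the shell and the picture viewer there is one more tool, called as name(argument=value, ...) on one line, values as JSON. drive_tool: Moves the arm, as the interface text tells. Its arguments: {"type":"object","properties":{"increments":{"type":"array"},"fingers":{"type":"number"}},"required":["increments"]}

```bash
mkdir -p pics; cat > h.py <<'E'
import numpy as np, cv2
from cell import sensors, vision, ticket, models
def cap(n,save=None):
    c=vision.capture(n)
    if save: cv2.imwrite('pics/'+save,c['frame'][:,:,::-1])
    return c
def ray(c,uv):
    p=cv2.undistortPoints(np.array([[uv]],float),np.array(c['intrinsics']),np.array(c['dist']))[0,0]
    d=np.array(c['rotation'])@np.array([p[0],-p[1],-1.]); return np.array(c['position']),d/np.linalg.norm(d)
def atz(c,uv,z):
    o,d=ray(c,uv); return o+d*(z-o[2])/d[2]
def tri(rs):
    A=0;b=0
    for o,d in rs:
        P=np.eye(3)-np.outer(d,d);A=A+P;b=b+P@o
    return np.linalg.solve(A,b)
def proj(c,X):
    R=np.array(c['rotation']);q=R.T@(np.array(X,float)-np.array(c['position']));q=np.array([[q[0],-q[1],-q[2]]])
    return cv2.projectPoints(q,np.zeros(3),np.zeros(3),np.array(c['intrinsics']),np.array(c['dist']))[0][0,0]
E
python3 - <<'E'
from h import *
np.set_printoptions(precision=4,suppress=True)
o=sensors.get_obs(); print(o)
Z=dict(masonry_bit=.006,spade_bit=.006,countersink_bit=.006,bit_block=0,chuck_stop=.137,sleeve_top=.165,jaw_mouth=.171,drill=0,jug=0,bowl=0,strainer=0,bracket=0,salt_cellar=0,red_peg=0)
cs={}
for n in ('side','top'):
    c=cs[n]=cap(n,n+'0.png'); print(n,c['position'])
    for k,z in Z.items():
        r=models.pinpoint(k,n)[:2]
        print(k,[(round(x['conf'],2),np.round(x['uv'],1),atz(c,x['uv'],z)[:2]) for x in r])
E
```

```text
{'time_s': 0.0, 'joint_positions': array([-1.4853,  0.3811,  1.2983,  0.    ,  1.4636, -0.2153]), 'dq': array([ 0.0007,  0.0003, -0.001 , -0.0017,  0.0001, -0.0003]), 'tau': array([  0.0011, -43.7935, -22.4551,   0.0714,   0.0353,  -0.0001]), 'ee_pos': array([ 0.1629, -0.525 ,  0.2382]), 'ee_rot': array([-0.0007,  0.9887,  0.1498,  0.0001]), 'ft_force': array([-0.181 ,  0.0341,  0.2807]), 'moment': array([ 0.0048, -0.0071,  0.0015]), 'gripper_force': 0.0, 'grip_width': 1.0009043261363948}
side [0.1896 0.7557 0.6108]Traceback (most recent call last):
  File "<stdin>", line 10, in <module>
  File "h.py", line 11, in atz
    o,d=ray(c,uv); return o+d*(z-o[2])/d[2]
        ~~~^^^^^^
  File "h.py", line 9, in ray
    d=np.array(c['rotation'])@np.array([p[0],-p[1],-1.]); return np.array(c['position']),d/np.linalg.norm(d)
      ~~~~~~~~~~~~~~~~~~~~~~~^~~~~~~~~~~~~~~~~~~~~~~~~~~
ValueError: matmul: Input operand 1 has a mismatch in its core dimension 0, with gufunc signature (n?,k),(k,m?)->(n?,m?) (size 3 is different from 4)
```

```bash
sed -i "s/^def cap(n,save=None):/from scipy.spatial.transform import Rotation as Ro\ndef cap(n,save=None):/; s/^    c=vision.capture(n)/    c=vision.capture(n); q=c['rotation']; c['rotation']=Ro.from_quat([q[1],q[2],q[3],q[0]]).as_matrix()/" h.py
python3 - <<'E'
from h import *
np.set_printoptions(precision=4,suppress=True)
Z=dict(masonry_bit=.006,spade_bit=.006,countersink_bit=.006,bit_block=0,chuck_stop=.137,sleeve_top=.165,jaw_mouth=.171,drill=0,jug=0,bowl=0,strainer=0,bracket=0,salt_cellar=0,red_peg=0)
for n in ('side','top'):
    c=cap(n,n+'0.png'); print(n,c['position'],c['rotation'][:,2])
    for k,z in Z.items():
        r=models.pinpoint(k,n)[:2]
        print(k,[(round(x['conf'],2),np.round(x['uv'],1),atz(c,x['uv'],z)[:2]) for x in r])
E
python3 -c "
import cv2,numpy as np
a=cv2.imread('pics/side0.png');b=cv2.imread('pics/top0.png')
cv2.imwrite('pics/a.png',cv2.resize(np.vstack([a,b]),(800,1200))[:600]);cv2.imwrite('pics/b.png',cv2.resize(b,(800,600)))"
```

```text
side [0.1896 0.7557 0.6108] [-0.3627  0.7793  0.511 ]
masonry_bit [(0.54, array([267.1, 322.2]), array([0.4486, 0.25  ]))]
spade_bit [(0.63, array([273.3, 298.9]), array([0.4661, 0.1859]))]
countersink_bit [(0.41, array([285.2, 283.5]), array([0.4633, 0.1307])), (0.4, array([327.7, 189.4]), array([ 0.525 , -0.3338]))]
bit_block [(0.58, array([277.4, 305.5]), array([0.4524, 0.1941]))]
chuck_stop [(0.94, array([310.6, 194.3]), array([ 0.4816, -0.0553]))]
sleeve_top [(0.75, array([313.7, 180.9]), array([ 0.4823, -0.0741]))]
jaw_mouth [(0.74, array([315.5, 178.6]), array([ 0.4788, -0.0765]))]
drill [(0.71, array([311.7, 236.1]), array([ 0.4796, -0.0762]))]
jug [(0.87, array([135.7, 350.9]), array([0.6393, 0.412 ]))]
bowl [(0.74, array([389.5, 220.2]), array([ 0.3093, -0.246 ]))]
strainer []
bracket [(0.68, array([328.9, 192. ]), array([ 0.519 , -0.3296]))]
salt_cellar [(0.58, array([324.1, 284.3]), array([0.3858, 0.0888]))]
red_peg [(0.51, array([181. , 268.7]), array([0.7094, 0.1839]))]
top [0.2951 0.0535 1.2651] [-0.1911  0.0168  0.9814]
masonry_bit [(0.48, array([211.7, 234.8]), array
[... 365 characters left out ...]
)]
jaw_mouth [(0.88, array([320.7, 221.5]), array([ 0.4792, -0.0707]))]
drill [(0.73, array([315.6, 229.2]), array([ 0.4841, -0.0749]))]
jug [(0.69, array([157.4, 174. ]), array([0.641 , 0.4098]))]
bowl [(0.74, array([313.5, 229.2]), array([ 0.4839, -0.0686])), (0.58, array([371.2, 285.6]), array([ 0.3216, -0.2394]))]
strainer [(0.89, array([140.4, 265.6]), array([0.3629, 0.4372])), (0.21, array([314.5, 230.7]), array([ 0.4795, -0.0716]))]
bracket [(0.75, array([406.5, 218.4]), array([ 0.5247, -0.3501]))]
salt_cellar [(0.52, array([257.3, 258.3]), array([0.3926, 0.0969])), (0.31, array([158.2, 174.8]), array([0.6386, 0.4072]))]
red_peg [(0.68, array([232.1, 153.7]), array([0.7129, 0.1858]))]
```

View pics/b.png

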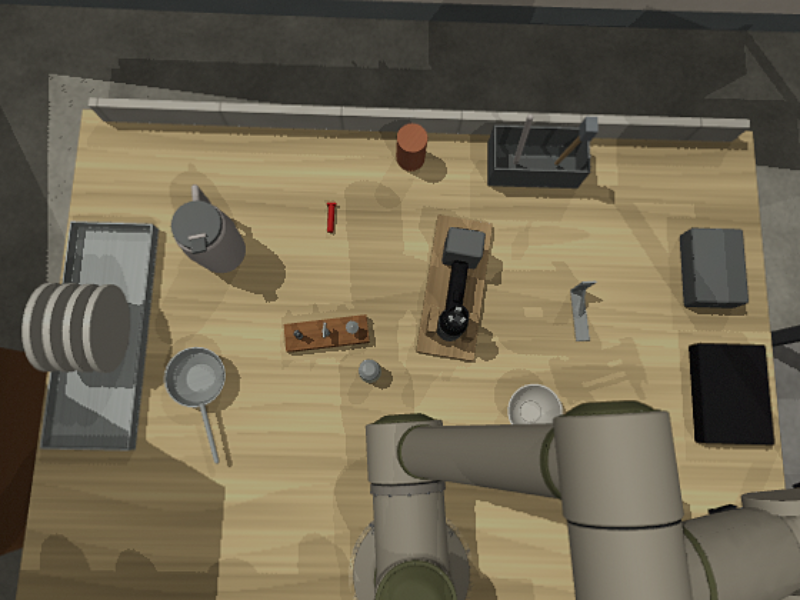

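View pics/a.png

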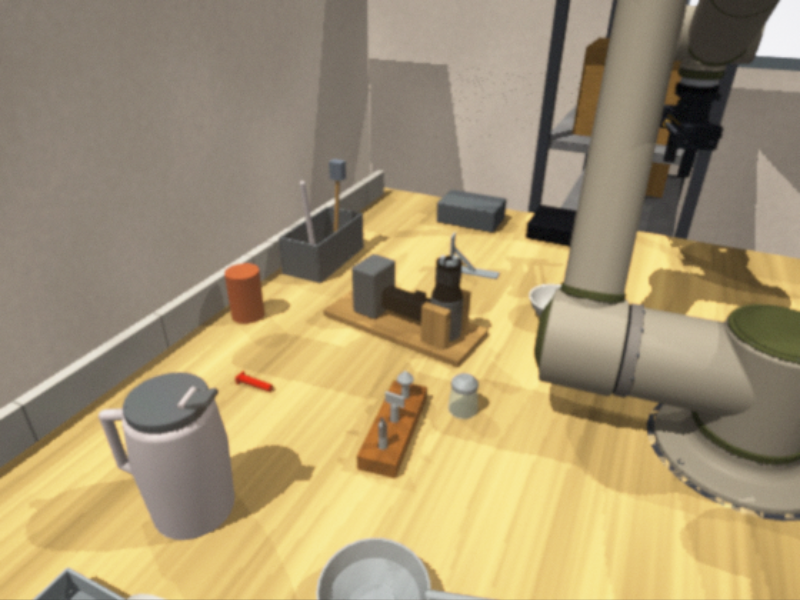

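The top view shows the masonry bit in the block's +y hole, at about (296,333) in the 800 px picture. The chuck is at about (455,318), with the drill handle pointing away from the robot, and the salt cellar is just beside the block. I'll add a row planner, then move over the drill and look with the wrist camera.

```bash
cat >> h.py <<'E'
np.set_printoptions(precision=4,suppress=True)
def yaw(o):
    w,x,y,z=o['ee_rot']; R=Ro.from_quat([x,y,z,w]).as_matrix(); return R
def plan(p,a,n,o=None):
    """rows of tool increments to world TCP p, tool straight down, x axis at yaw a, in n rows"""
    o=o or sensors.get_obs(); R=yaw(o); a0=np.arctan2(R[1,0],R[0,0])
    T=lambda t: np.array([[np.cos(t),np.sin(t),0],[np.sin(t),-np.cos(t),0],[0,0,-1]])
    tilt=Ro.from_matrix(R.T@T(a0)).as_rotvec()
    d=(np.array(p)-o['ee_pos'])/n; da=(a-a0)/n
    print('a0',round(a0,4),'tilt',tilt,'pos',o['ee_pos'],'j',o['joint_positions'],'t',o['time_s'])
    for i in range(n): print([list((T(a0+i*da).T@d*1000).round(1)),[0,0,round(-da,4)]])
E
python3 -c "
from h import *
plan([.40,-.07,.30],1.57,16)"
```

```text
a0 0.3008 tilt [-0. -0.  0.] pos [ 0.163  -0.5253  0.2387] j [-1.4853  0.3806  1.2974  0.      1.4636 -0.2153] t 1.6
[[np.float64(22.6), np.float64(-22.8), np.float64(-3.8)], [0, 0, np.float64(-0.0793)]]
[[np.float64(24.3), np.float64(-20.9), np.float64(-3.8)], [0, 0, np.float64(-0.0793)]]
[[np.float64(25.9), np.float64(-18.9), np.float64(-3.8)], [0, 0, np.float64(-0.0793)]]
[[np.float64(27.3), np.float64(-16.8), np.float64(-3.8)], [0, 0, np.float64(-0.0793)]]
[[np.float64(28.6), np.float64(-14.6), np.float64(-3.8)], [0, 0, np.float64(-0.0793)]]
[[np.float64(29.6), np.float64(-12.3), np.float64(-3.8)], [0, 0, np.float64(-0.0793)]]
[[np.float64(30.5), np.float64(-9.9), np.float64(-3.8)], [0, 0, np.float64(-0.0793)]]
[[np.float64(31.2), np.float64(-7.5), np.float64(-3.8)], [0, 0, np.float64(-0.0793)]]
[[np.float64(31.7), np.float64(-5.0), np.float64(-3.8)], [0, 0, np.float64(-0.0793)]]
[[np.float64(32.0), np.float64(-2.4), np.float64(-3.8)], [0, 0, np.float64(-0.0793)]]
[[np.float64(32.1), np.float64(0.1), np.float64(-3.8)], [0, 0, np.float64(-0.0793)]]
[[np.float64(32.0), np.float64(2.6), np.float64(-3.8)], [0, 0, np.float64(-0.0793)]]
[[np.float64(31.7), np.float64(5.2), np.float64(-3.8)], [0, 0, np.float64(-0.0793)]]
[[np.float64(31.2), np.float64(7.7), np.float64(-3.8)], [0, 0, np.float64(-0.0793)]]
[[np.float64(30.4), np.float64(10.1), np.float64(-3.8)], [0, 0, np.float64(-0.0793)]]
[[np.float64(29.6), np.float64(12.5), np.float64(-3.8)], [0, 0, np.float64(-0.0793)]]
```

drive_tool(increments=[[[23, -23, -4], [0, 0, -0.08]], [[24, -21, -4], [0, 0, -0.08]], [[26, -19, -4], [0, 0, -0.08]], [[27, -17, -4], [0, 0, -0.08]], [[29, -15, -4], [0, 0, -0.08]], [[30, -12, -4], [0, 0, -0.08]], [[30, -10, -4], [0, 0, -0.08]], [[31, -7, -4], [0, 0, -0.08]]], fingers=0)

```text
time_s: 2.4
ee_pos: [0.2814, -0.2959, 0.271]
ee_rot: [0.0, 0.891, 0.455, 0.0]
ft_force: [0.0, 0.1, -0.4]
grip_width: 1.0
gripper_force: 0.0
```

drive_tool(increments=[[[32, -5, -4], [0, 0, -0.08]], [[32, -2, -4], [0, 0, -0.08]], [[32, 0, -4], [0, 0, -0.08]], [[32, 3, -4], [0, 0, -0.08]], [[32, 5, -4], [0, 0, -0.08]], [[31, 8, -4], [0, 0, -0.08]], [[30, 10, -4], [0, 0, -0.08]], [[30, 12, -4], [0, 0, -0.08]]])

```text
time_s: 3.2
ee_pos: [0.3985, -0.0672, 0.3031]
ee_rot: [0.0, 0.702, 0.712, 0.0]
ft_force: [0.2, -0.9, -0.7]
grip_width: 0.998
gripper_force: 0.0
```

```bash
python3 -c "
from h import *
c=cap('wrist','w1.png');o=sensors.get_obs();print(o['joint_positions'],o['ee_pos'],c['position'],c['rotation'][:,2])
for k,z in dict(chuck_stop=.137,sleeve_top=.165,jaw_mouth=.171,drill=0).items():
    print(k,[(round(x['conf'],2),np.round(x['uv'],1),atz(c,x['uv'],z)[:2]) for x in models.pinpoint(k,'wrist')[:2]])
plan([.42,.2,.20],1.66,8)
"
```

```text
[-0.4552  0.0724  1.5243  0.0019  1.5435 -0.4751] [ 0.3997 -0.0643  0.3037] [0.3962 0.0128 0.4493] [-0.0048  0.3073  0.9516]
chuck_stop []
sleeve_top [(0.7, array([379.7, 196.6]), array([ 0.4812, -0.0691]))]
jaw_mouth [(0.84, array([376.8, 197.3]), array([ 0.4771, -0.068 ]))]
drill [(0.81, array([341.6, 159.1]), array([ 0.478 , -0.0688]))]
a0 1.58 tilt [-0.0003  0.0002 -0.    ] pos [ 0.3979 -0.0688  0.3026] j [-0.4663  0.0722  1.5275 -0.0003  1.5421 -0.4755] t 3.45
[[np.float64(33.6), np.float64(3.1), np.float64(12.8)], [0, 0, np.float64(-0.01)]]
[[np.float64(33.5), np.float64(3.4), np.float64(12.8)], [0, 0, np.float64(-0.01)]]
[[np.float64(33.5), np.float64(3.7), np.float64(12.8)], [0, 0, np.float64(-0.01)]]
[[np.float64(33.5), np.float64(4.1), np.float64(12.8)], [0, 0, np.float64(-0.01)]]
[[np.float64(33.4), np.float64(4.4), np.float64(12.8)], [0, 0, np.float64(-0.01)]]
[[np.float64(33.4), np.float64(4.7), np.float64(12.8)], [0, 0, np.float64(-0.01)]]
[[np.float64(33.3), np.float64(5.1), np.float64(12.8)], [0, 0, np.float64(-0.01)]]
[[np.float64(33.3), np.float64(5.4), np.float64(12.8)], [0, 0, np.float64(-0.01)]]
```

View pics/w1.png

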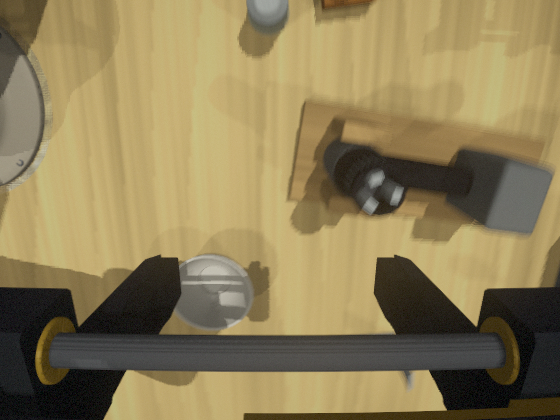

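The wrist view shows the open chuck with its jaws at about (378,197), so the axis is near (0.478,-0.069), which agrees with the other cameras. Next I go over the block.

drive_tool(increments=[[[34, 5, 13], [0, 0, -0.01]], [[34, 5, 13], [0, 0, -0.01]], [[34, 6, 13], [0, 0, -0.01]], [[34, 6, 13], [0, 0, -0.01]], [[34, 6, 13], [0, 0, -0.01]], [[34, 7, 13], [0, 0, -0.01]], [[34, 7, 13], [0, 0, -0.01]], [[33, 7, 13], [0, 0, -0.01]]])

```text
time_s: 4.25
ee_pos: [0.4353, 0.2047, 0.1981]
ee_rot: [0.0, 0.675, 0.737, -0.0]
ft_force: [0.7, -0.1, 0.0]
grip_width: 1.001
gripper_force: 0.0
```

```bash
python3 -c "
from h import *
import time
c=cap('wrist');c=cap('wrist','w2.png');o=sensors.get_obs();print(o['joint_positions'],o['ee_pos'],c['position'])
for k,z in dict(masonry_bit=.006,spade_bit=.006,countersink_bit=.006,bit_block=0).items():
    print(k,[(round(x['conf'],2),np.round(x['uv'],1),atz(c,x['uv'],z)[:2]) for x in models.pinpoint(k,'wrist')[:2]], [(round(x['conf'],2),np.round(x['uv'],1),x['pixels'].sum()) for x in models.masks_of(k,'wrist')[:2]])
"
```

```text
[0.1952 0.2997 1.5519 0.0005 1.293  0.104 ] [0.4347 0.2058 0.197 ] [0.4269 0.2873 0.3424]
masonry_bit [(0.68, array([300.3, 145.6]), array([0.4517, 0.2405]))] [(0.64, array([336.6, 395.9]), np.int64(7063)), (0.57, array([304.2, 150.5]), np.int64(289))]
spade_bit [(0.74, array([303.6, 202.8]), array([0.4608, 0.1859]))] [(0.56, array([308.4, 222.9]), np.int64(636))]
countersink_bit [(0.68, array([304.5, 253. ]), array([0.4677, 0.1332]))] [(0.87, array([310.7, 277.8]), np.int64(727))]
bit_block [(0.8, array([304. , 201.2]), array([0.4616, 0.1858])), (0.24, array([221.7, 277.7]), array([0.3846, 0.0939]))] [(0.84, array([300.7, 191.6]), np.int64(9449))]
```

View pics/w2.png

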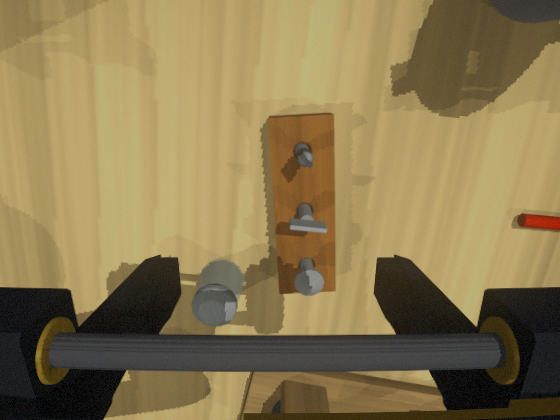

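Wrist view: the masonry bit's shank enters the block at about (301,146) and its tip is near (306,160). The spade bit is at (307,225), the countersink at (309,280), and the salt cellar at (217,300). I'll check the bit's position against the block's geometry.

```bash
python3 -c "
from h import *
c=cap('wrist')
cor=[atz(c,u,.026)[:2] for u in [(270,116),(333,114),(335,291),(279,294)]];print(cor,np.mean(cor,0))
m=np.mean(cor,0)
print('len',[np.linalg.norm(cor[i]-cor[i-1]) for i in range(4)])
u=((cor[0]+cor[1])-(cor[2]+cor[3]));u/=np.linalg.norm(u);print('hole',m+.055*u,u)
print('tip',atz(c,(306.5,161),.072)[:2])
for p in [(.452,.2405)]:print([proj(c,[*p,z]) for z in (.026,.063,.072)])
plan([.452,.2405,.11],1.66,8)
f=c['frame'];im=cv2.resize(f[120:190,260:360,::-1],(800,560),interpolation=cv2.INTER_CUBIC);cv2.imwrite('pics/w2c.png',im)
"
```

```text
[array([0.4229, 0.2615]), array([0.4764, 0.268 ]), array([0.5017, 0.0977]), array([0.4462, 0.0895])] [0.4618 0.1792]
len [np.float64(0.17351923397671756), np.float64(0.05389638241411057), np.float64(0.17215275913343647), np.float64(0.0560924715487433)]
hole [0.4541 0.2336] [-0.1403  0.9901]
tip [0.4538 0.2338]
[array([301.1937, 143.443 ]), array([304.2499, 150.1614]), array([305.1122, 152.058 ])]
a0 1.6595 tilt [ 0.0006 -0.     -0.    ] pos [0.4351 0.2038 0.1991] j [ 0.1911  0.2953  1.5517 -0.      1.2939  0.1024] t 4.8
[[np.float64(4.4), np.float64(2.5), np.float64(11.1)], [0, 0, np.float64(-0.0001)]]
[[np.float64(4.4), np.float64(2.5), np.float64(11.1)], [0, 0, np.float64(-0.0001)]]
[[np.float64(4.4), np.float64(2.5), np.float64(11.1)], [0, 0, np.float64(-0.0001)]]
[[np.float64(4.4), np.float64(2.5), np.float64(11.1)], [0, 0, np.float64(-0.0001)]]
[[np.float64(4.4), np.float64(2.5), np.float64(11.1)], [0, 0, np.float64(-0.0001)]]
[[np.float64(4.4), np.float64(2.5), np.float64(11.1)], [0, 0, np.float64(-0.0001)]]
[[np.float64(4.4), np.float64(2.5), np.float64(11.1)], [0, 0, np.float64(-0.0001)]]
[[np.float64(4.4), np.float64(2.5), np.float64(11.1)], [0, 0, np.float64(-0.0001)]]
```

View pics/w2c.png

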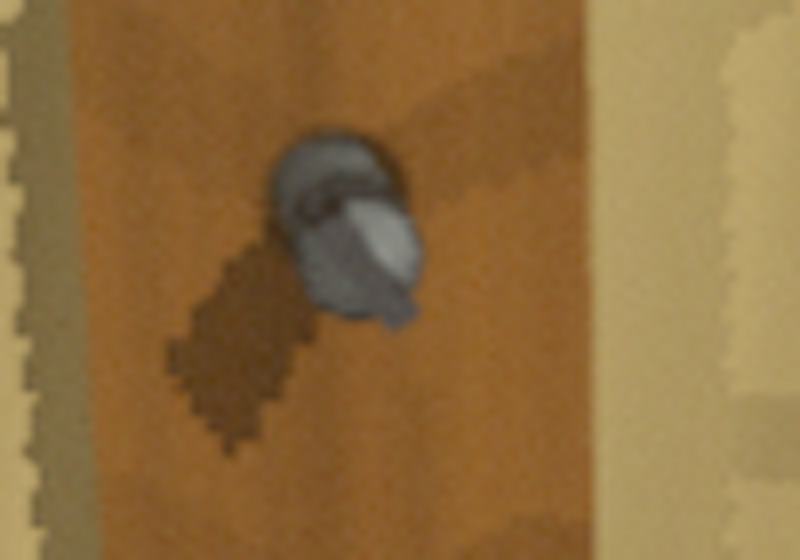

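The close crop shows the bit leaning a little toward image bottom-right (its tip near (309,159)). That fits a loose hole. I'll descend above it and check from close range.

drive_tool(increments=[[[4, 3, 16], [0, 0, 0]], [[4, 3, 16], [0, 0, 0]], [[4, 3, 16], [0, 0, 0]], [[4, 3, 16], [0, 0, 0]], [[4, 3, 16], [0, 0, 0]], [[5, 3, 16], [0, 0, 0]], [[6, 3, 13], [0, 0, 0]], [[0, 0, 0], [0, 0, 0]]])

```text
time_s: 5.6
ee_pos: [0.4527, 0.2374, 0.0885]
ee_rot: [-0.001, 0.674, 0.738, -0.001]
ft_force: [-1.8, -0.5, 0.2]
grip_width: 1.0
gripper_force: 0.0
```

```bash
python3 -c "
from h import *
c=cap('wrist','w3.png');o=sensors.get_obs();print(o['ee_pos'],c['position'])
print([(round(x['conf'],2),np.round(x['uv'],1),atz(c,x['uv'],.006)[:2]) for x in models.pinpoint('masonry_bit','wrist')[:2]])
M=models.masks_of('masonry_bit','wrist')
for m in M[:2]:
    v,u=np.nonzero(m['pixels']);print(m['conf'],m['uv'],len(u),v.min(),v.max(),u.min(),u.max())
p=o['ee_pos'];print('tcp',proj(c,p),[proj(c,[p[0],p[1],z]) for z in (.026,.072)])
"
```

```text
[0.4529 0.2373 0.0894] [0.4446 0.3172 0.2347]
[(0.62, array([279.8, 211.9]), array([0.4529, 0.2402]))]
0.63 [278.4, 236.3] 1123 212 267 267 291
tcp [280.2111 277.6869] [array([279.6009, 226.8143]), array([280.0038, 260.3538])]
```

View pics/w3.png

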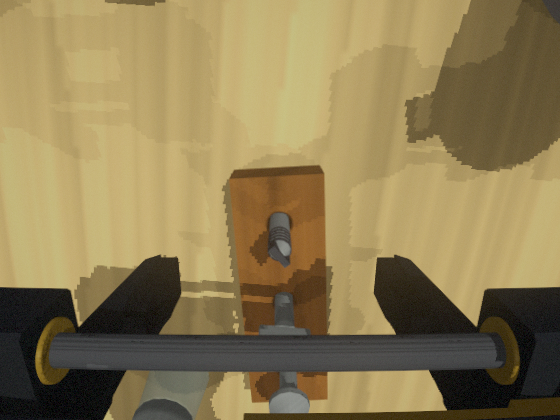

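From close up, the bit is centred between the fingers at (280,222) to (281,267). It leans about 0.13 rad toward the spade bit. I'll descend and grip it.

drive_tool(increments=[[[0, 0, 11], [0, 0, 0]], [[0, 0, 11], [0, 0, 0]], [[0, 0, 11], [0, 0, 0]], [[0, 0, 11], [0, 0, 0]], [[0, 0, 0], [0, 0, 0]], [[0, 0, 0], [0, 0, 0]], [[0, 0, 0], [0, 0, 0]], [[0, 0, 0], [0, 0, 0]]])

```text
time_s: 6.55
ee_pos: [0.4533, 0.2374, 0.0462]
ee_rot: [0.0, 0.675, 0.738, 0.0]
ft_force: [0.6, -0.5, -0.4]
grip_width: 1.001
gripper_force: 0.0
```

drive_tool(increments=[[[0, 0, 0], [0, 0, 0]], [[0, 0, 0], [0, 0, 0]], [[0, 0, 0], [0, 0, 0]], [[0, 0, 0], [0, 0, 0]], [[0, 0, 0], [0, 0, 0]], [[0, 0, 0], [0, 0, 0]], [[0, 0, 0], [0, 0, 0]], [[0, 0, 0], [0, 0, 0]]], fingers=1)

```text
time_s: 7.35
ee_pos: [0.453, 0.2373, 0.0457]
ee_rot: [-0.0, 0.675, 0.738, -0.0]
ft_force: [1.0, -0.5, 0.4]
grip_width: 0.3
gripper_force: 0.0
```

drive_tool(increments=[[[0, 0, 0], [0, 0, 0]], [[0, 0, 0], [0, 0, 0]], [[0, 0, 0], [0, 0, 0]], [[0, 0, 0], [0, 0, 0]], [[0, 0, 0], [0, 0, 0]], [[0, 0, -3], [0, 0, 0]], [[0, 0, -6], [0, 0, 0]], [[0, 0, -10], [0, 0, 0]]])

```text
time_s: 8.15
ee_pos: [0.4528, 0.2372, 0.0651]
ee_rot: [-0.0, 0.675, 0.738, -0.0]
ft_force: [0.5, 0.7, -0.9]
grip_width: 0.125
gripper_force: 30.2
```

drive_tool(increments=[[[0, 0, -15], [0, 0, 0]], [[0, 0, -20], [0, 0, 0]], [[0, 0, -30], [0, 0, 0]], [[0, 0, -30], [0, 0, 0]], [[0, 0, -30], [0, 0, 0]], [[0, 0, -30], [0, 0, 0]], [[0, 0, -20], [0, 0, 0]], [[0, 0, 0], [0, 0, 0]]])

```text
time_s: 8.95
ee_pos: [0.4537, 0.2375, 0.2429]
ee_rot: [0.002, 0.675, 0.738, 0.003]
ft_force: [-0.4, -0.2, -1.8]
grip_width: 0.121
gripper_force: 30.2
```

```bash
python3 -c "
from h import *
o=sensors.get_obs();p=o['ee_pos'];print(p,o['grip_width'])
for n in ('wrist','side','top'):
    c=cap(n,'g_'+n+'.png')
    for m in models.masks_of('masonry_bit',n)[:2]:
        v,u=np.nonzero(m['pixels']);print(n,round(m['conf'],2),np.round(m['uv'],1),len(u),v.min(),v.max(),u.min(),u.max())
    print(proj(c,p),proj(c,p+[0,0,-.037]))
    if n!='wrist':
        u,v=proj(c,p-[0,0,.02]).astype(int);cv2.imwrite('pics/gc_'+n+'.png',cv2.resize(c['frame'][max(v-25,0):v+25,u-33:u+33,::-1],(396,300),interpolation=cv2.INTER_CUBIC))
    else: cv2.imwrite('pics/gc_w.png',c['frame'][180:330,180:380,::-1].repeat(2,0).repeat(2,1))
a=cv2.imread('pics/gc_w.png');b=cv2.imread('pics/gc_side.png')
cv2.imwrite('pics/gc.png',np.hstack([a,b]))
"
```

```text
[0.4537 0.2375 0.2429] 0.12122602166719326
wrist 0.78 [278.9 272.1] 2025 228 318 264 291
[279.6808 276.402 ] [278.8012 243.4296]
side 0.61 [264.7 226.4] 136 207 240 264 269
[266.6658 217.9336] [266.8376 235.6494]
[196.7274 223.579 ] [199.2606 225.919 ]
```

View pics/gc.png

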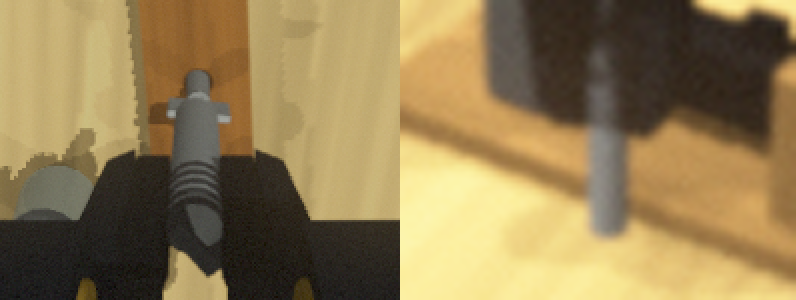

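The bit is held firmly, its lower end visible at wrist pixel row 228 and its tip at row 317. I'll estimate how far it leans in the grip.

```bash
python3 -c "
from h import *
from scipy.optimize import fsolve
c=cap('wrist');o=sensors.get_obs();p=o['ee_pos'];R=yaw(o)
M=models.masks_of('masonry_bit','wrist')[0]['pixels'];v,u=np.nonzero(M)
for r in range(228,319,6):
    w=u[v==r]; print(r,w.min(),w.max(),end='; ')
x,z=R[:,0],R[:,2]
for h in (.036,.0397,.042):
  def f(q):
    s,t=q; ax=np.cos(t)*-z+np.sin(t)*x; nx=np.cos(t)*x+np.sin(t)*z
    low=p+s*x+h*z   # lower end centre at tool-x offset s
    return [proj(c,low+.006*nx)[1]-228, proj(c,low+.066*ax)[1]-317.5]
  print(h,fsolve(f,[0,0]), 'end col',proj(c,p+h*z))
S=cap('side');m=models.masks_of('masonry_bit','side')[0]['pixels'];v,u=np.nonzero(m)
print([(r,u[v==r].min(),u[v==r].max()) for r in range(v.min(),v.max()+1,4)])
print(proj(S,p+.0397*z),v.max(),proj(S,p-.005*z))
plan([.474,-.02,.26],1.66,8)
"
```

```text
228 276 278; 234 269 288; 240 268 289; 246 266 290; 252 267 289; 258 266 289; 264 266 289; 270 266 290; 276 265 290; 282 265 290; 288 264 291; 294 263 291; 300 264 291; 306 272 290; 312 278 291; 318 285 285; 0.036 [ 0.0036 -0.0677] end col [279.463  244.2176]
0.0397 [ 0.0022 -0.0869] end col [279.4228 241.5103]
0.042 [ 0.0014 -0.099 ] end col [279.3986 239.8742]
[(207, np.int64(266), np.int64(266)), (211, np.int64(264), np.int64(268)), (215, np.int64(264), np.int64(268)), (219, np.int64(264), np.int64(268)), (223, np.int64(264), np.int64(268)), (227, np.int64(264), np.int64(270)), (231, np.int64(264), np.int64(270)), (235, np.int64(264), np.int64(270)), (239, np.int64(264), np.int64(270))]
[267.4774 238.8494] 241 [267.2421 217.5311]
a0 1.6608 tilt [-0.0009  0.0001 -0.    ] pos [0.4529 0.2373 0.2393] j [ 0.2506  0.3127  1.4005 -0.      1.4292  0.1606] t 9.45
[[np.float64(-32.3), np.float64(-0.3), np.float64(-2.6)], [0, 0, np.float64(0.0001)]]
[[np.float64(-32.3), np.float64(-0.3), np.float64(-2.6)], [0, 0, np.float64(0.0001)]]
[[np.float64(-32.3), np.float64(-0.3), np.float64(-2.6)], [0, 0, np.float64(0.0001)]]
[[np.float64(-32.3), np.float64(-0.3), np.float64(-2.6)], [0, 0, np.float64(0.0001)]]
[[np.float64(-32.3), np.float64(-0.3), np.float64(-2.6)], [0, 0, np.float64(0.0001)]]
[[np.float64(-32.3), np.float64(-0.3), np.float64(-2.6)], [0, 0, np.float64(0.0001)]]
[[np.float64(-32.3), np.float64(-0.2), np.float64(-2.6)], [0, 0, np.float64(0.0001)]]
[[np.float64(-32.3), np.float64(-0.2), np.float64(-2.6)], [0, 0, np.float64(0.0001)]]
```

The bit's top leans about 0.087 rad toward tool -x. I'll carry it near the chuck, tilting it upright in the last row, and look at the bit and the jaws together.

drive_tool(increments=[[[-30, 0, -3], [0, 0, 0]], [[-48, 0, -3], [0, 0, 0]], [[-49, -1, -3], [0, 0, 0]], [[-49, 0, -3], [0, 0, 0]], [[-49, -1, -3], [0, 0, 0]], [[-49, 0, -3], [0, 0, 0]], [[-44, -1, -2], [0, 0, 0]], [[-20, 0, 0], [0, -0.085, 0]]])

```text
time_s: 10.25
ee_pos: [0.4806, -0.1044, 0.2596]
ee_rot: [0.032, 0.676, 0.736, -0.029]
ft_force: [-0.2, 0.1, -1.0]
grip_width: 0.122
gripper_force: 30.2
```

```bash
python3 -c "
from h import *
cap('wrist');cap('wrist');cap('wrist');c=cap('wrist','w4.png');o=sensors.get_obs();p=o['ee_pos'];print(o['time_s'],p,yaw(o),c['position'],o['grip_width'],o['gripper_force'])
for k,z in dict(chuck_stop=.137,sleeve_top=.165,jaw_mouth=.171,drill=0).items():
    print(k,[(round(x['conf'],2),np.round(x['uv'],1),atz(c,x['uv'],z)[:2]) for x in models.pinpoint(k,'wrist')[:2]])
print([(x['conf'],x['uv'],atz(c,x['uv'],p[2]-.0397)) for x in models.pinpoint('masonry_bit','wrist')[:2]])
im=c['frame'][:,:,::-1].copy()
for X in (.478,-.069,.171),(.480,-.0705,.171):
    q=[proj(c,np.array(X)+[.0098*np.cos(t),.0098*np.sin(t),0]) for t in np.linspace(0,6.28,30)]
    print(np.mean(q,0))
cv2.imwrite('pics/w4c.png',np.hstack([cv2.resize(im[100:340,150:410],(650,600),interpolation=cv2.INTER_CUBIC)]))
"
```

```text
10.45 [ 0.4803 -0.0987  0.2596] [[-0.09    0.9959  0.0071]
 [ 0.9925  0.0902 -0.0822]
 [-0.0825 -0.0003 -0.9966]] [ 0.4709 -0.0079  0.3986] 0.12312644919707624 30.243569444455716
chuck_stop [(0.66, array([282., 146.]), array([ 0.4799, -0.0685]))]
sleeve_top [(0.8, array([280.9, 158.7]), array([ 0.479 , -0.0705]))]
jaw_mouth [(0.59, array([280.6, 157.1]), array([ 0.4785, -0.0679]))]
drill [(0.95, array([277.4, 117.1]), array([ 0.4766, -0.0691]))]
[(0.81, [280.7, 233.7], array([ 0.4809, -0.0979,  0.2199]))]
[280.1711 158.6492]
[283.0499 161.1756]
```

View pics/w4c.png

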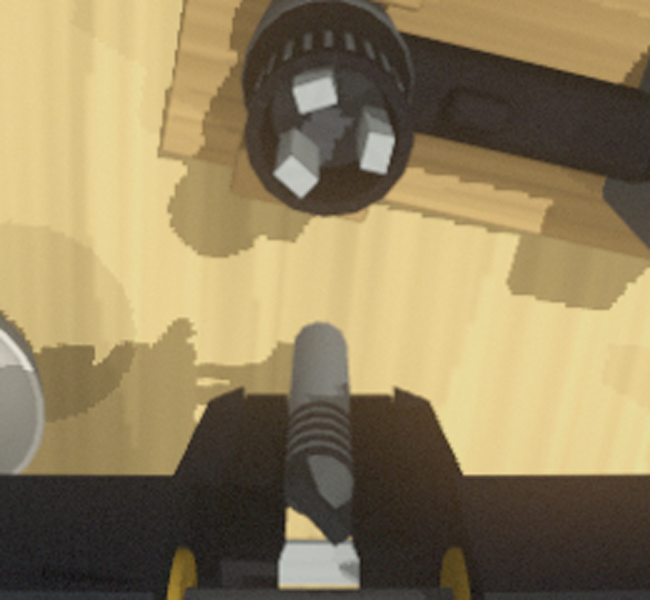

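The picture shows three jaws with tops at about (276,137), (300,160) and (268,170), and the bit hanging upright at (278,229) and below. I'll fit the rim circle and the jaw faces numerically.

```bash
cat > fit.py <<'E'
from h import *
from scipy.optimize import least_squares
def fit(c,x0=(.479,-.0685),rowmin=150):
    f=c['frame'].astype(int);g=f.sum(2)
    # lower rim: dark->bright (wood) going outward from guess centre
    u0=proj(c,[*x0,.165]); 
    pts=[]
    for t in np.linspace(0.15,np.pi-.15,40):
        d=np.array([np.cos(t),np.sin(t)]); prof=[]
        for r in np.arange(24,42,.5):
            q=u0+d*r; prof.append(cv2.getRectSubPix(c['frame'],(1,1),(float(q[0]),float(q[1]))).astype(int).sum())
        prof=np.array(prof);k=np.argmax(np.diff(prof[::1]))
        if prof[min(k+3,len(prof)-1)]-prof[max(k-2,0)]>150: pts.append(u0+d*(24+.5*k+.25))
    pts=np.array(pts)
    T=np.linspace(0,2*np.pi,120)
    def res(q):
        C=np.array([proj(c,[q[0]+.022*np.cos(t),q[1]+.022*np.sin(t),.165]) for t in T])
        D=np.linalg.norm(pts[:,None]-C[None],axis=2); return D.min(1)
    r=least_squares(res,x0,diff_step=1e-3,loss='soft_l1');print('rim',r.x,len(pts),np.mean(res(r.x)))
    m=(g>480).astype(np.uint8); box=np.zeros_like(m);a,b=u0.astype(int);box[b-24:b+24,a-26:a+26]=1
    sat=f.max(2)-f.min(2); m=m*box*(sat<30)
    n,_,st,ce=cv2.connectedComponentsWithStats(m)
    J=[(ce[i],st[i,4]) for i in range(1,n) if st[i,4]>15];print('jaws',J)
    W=np.array([atz(c,q,.171)[:2] for q,_ in J]);print(W)
    if len(W)==3:
        A=2*(W[1:]-W[0]);b=(W[1:]**2).sum(1)-(W[0]**2).sum();cc=np.linalg.solve(A,b);print('jaw centre',cc,'r',np.linalg.norm(W-cc,axis=1))
    return r.x
if __name__=='__main__':
    c=cap('wrist');o=sensors.get_obs();print(o['ee_pos'],c['position']);fit(c)
    R=yaw(o);p=o['ee_pos'];v,u=np.nonzero(models.masks_of('masonry_bit','wrist')[0]['pixels']);print('bit rows',v.min(),v.max(),u.mean())
    for s in (-.004,-.002,0,.002):
        low=np.array([p[0],p[1]+s,p[2]-.0397]);print(s,proj(c,low+[-.0005,.006,0]),proj(c,low+[0,0,.066]))
E
python3 fit.py
```

```text
[ 0.4805 -0.0989  0.2598] [ 0.4708 -0.0071  0.3988]
rim [ 0.4789 -0.0678] 30 0.4918211136557591
jaws [(array([275.3101, 138.3228]), np.int32(158)), (array([300.0764, 161.5347]), np.int32(144)), (array([267.5493, 170.9507]), np.int32(142))]
[[ 0.4742 -0.0557]
 [ 0.4915 -0.0692]
 [ 0.4711 -0.0775]]
jaw centre [ 0.4789 -0.0675] r [0.0127 0.0127 0.0127]
bit rows 229 316 278.21979695431475
-0.004 [278.6316 232.8324] [279.1761 323.1043]
-0.002 [278.9717 229.5691] [279.6592 319.0468]
0 [279.3145 226.2798] [280.148  314.9394]
0.002 [279.66   222.9643] [280.6426 310.7814]
```

Rim and jaws agree on the axis at (0.4789,-0.0676). The TCP should go to about (0.4794,-0.0664). I'll move over the chuck first and then go down.

drive_tool(increments=[[[8, 0.5, -0.7], [0, 0, 0]], [[8.1, 0.5, -0.7], [0, 0, 0]], [[8.1, 0.5, -0.7], [0, 0, 0]], [[8, 0.4, -0.6], [0, 0, 0]], [[0, 0, 0], [0, 0, 0]], [[1, 0, 12], [0, 0, 0]], [[1, 0, 12], [0, 0, 0]], [[1, 0, 12], [0, 0, 0]]])

```text
time_s: 11.6
ee_pos: [0.4795, -0.0674, 0.2232]
ee_rot: [0.032, 0.674, 0.738, -0.029]
ft_force: [0.3, -0.7, 0.3]
grip_width: 0.126
gripper_force: 30.2
```

```bash
python3 -c "
from h import *
cap('wrist');cap('wrist');c=cap('wrist','w5.png');o=sensors.get_obs();p=o['ee_pos'];R=yaw(o);print(o['time_s'],p)
d=np.array([.4794,-.0664,.185])-p;print(R.T@d*1000)
low=np.array([p[0]-.0005,p[1]-.0012,p[2]-.0397])
im=cv2.resize(c['frame'][130:330,180:380,::-1],(600,600),interpolation=cv2.INTER_CUBIC);cv2.imwrite('pics/w5c.png',im)
"
```

```text
11.75 [ 0.4793 -0.0673  0.2233]
[ 4.1545  0.2456 38.127 ]
```

View pics/w5c.png

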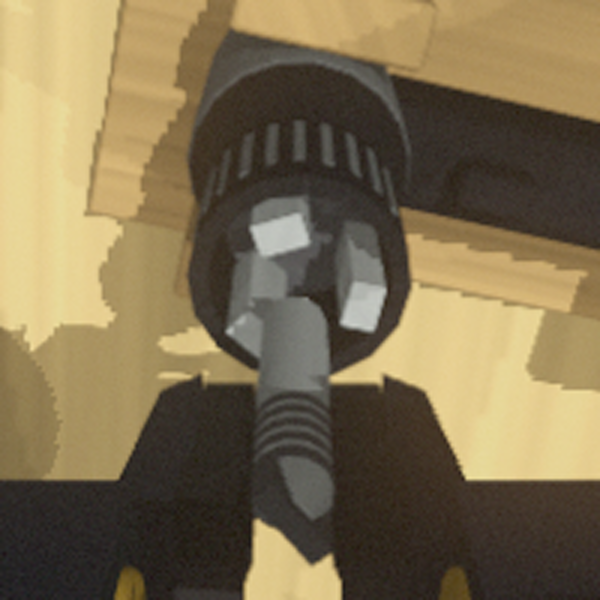

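The bit hangs over the mouth between the jaws, its lower end at crop (293,300). I'll continue straight down.

drive_tool(increments=[[[1, 0, 5], [0, 0, 0]], [[0.6, 0.2, 6], [0, 0, 0]], [[0.5, 0, 6], [0, 0, 0]], [[0.5, 0, 6], [0, 0, 0]], [[0.5, 0, 6], [0, 0, 0]], [[0.5, 0, 5], [0, 0, 0]], [[0.4, 0, 4], [0, 0, 0]], [[0, 0, 0], [0, 0, 0]]])

```text
time_s: 12.55
ee_pos: [0.4794, -0.0665, 0.1848]
ee_rot: [0.031, 0.674, 0.738, -0.029]
ft_force: [0.2, 0.2, 0.0]
grip_width: 0.124
gripper_force: 30.2
```

drive_tool(increments=[[[0.2, 0, 2], [0, 0, 0]], [[0.2, 0, 2], [0, 0, 0]], [[0.1, 0, 1], [0, 0, 0]], [[0.1, 0, 1], [0, 0, 0]], [[0.1, 0, 1], [0, 0, 0]], [[0, 0, 0.5], [0, 0, 0]], [[0, 0, 0], [0, 0, 0]], [[0, 0, 0], [0, 0, 0]]])

```text
time_s: 13.35
ee_pos: [0.4795, -0.0665, 0.1779]
ee_rot: [0.031, 0.674, 0.738, -0.029]
ft_force: [0.4, -0.0, -0.5]
grip_width: 0.125
gripper_force: 30.2
```

drive_tool(increments=[[[0, 0, 0.5], [0, 0, 0]], [[0, 0, 0.5], [0, 0, 0]], [[0, 0, 0.5], [0, 0, 0]], [[0, 0, 0], [0, 0, 0]], [[0, 0, 0], [0, 0, 0]], [[0, 0, 0], [0, 0, 0]], [[0, 0, 0], [0, 0, 0]], [[0, 0, 0], [0, 0, 0]]])

```text
time_s: 14.15
ee_pos: [0.4798, -0.0667, 0.1769]
ee_rot: [0.032, 0.674, 0.738, -0.029]
ft_force: [-0.1, -0.0, 5.7]
grip_width: 0.124
gripper_force: 30.3
```

drive_tool(increments=[[[0, 0, 0], [0, 0, 0]], [[0, 0, 0], [0, 0, 0]], [[0, 0, 0], [0, 0, 0]], [[0, 0, 0], [0, 0, 0]], [[0, 0, 0], [0, 0, 0]], [[0, 0, 0], [0, 0, 0]], [[0, 0, 0], [0, 0, 0]], [[0, 0, 0], [0, 0, 0]]], fingers=0.2)

```text
time_s: 14.95
ee_pos: [0.4796, -0.0666, 0.1764]
ee_rot: [0.031, 0.674, 0.738, -0.029]
ft_force: [-0.0, 0.1, 0.9]
grip_width: 0.8
gripper_force: 0.0
```

```bash
python3 -c "
from h import *
o=sensors.get_obs();print(o['moment'],o['joint_positions'])
c=cap('wrist','w6.png');p=o['ee_pos'];v,u=np.nonzero(models.masks_of('masonry_bit','wrist')[0]['pixels']);print(p,v.min(),v.max(),u.min(),u.max())
for h in (.137,.14,.145): print(h,proj(c,[.4789,-.0676,h+.066]))
"
```

```text
[ 0.0119 -0.1101  0.0172] [-0.3423  0.3201  1.5916 -0.0829  1.1953 -0.4032]
[ 0.4796 -0.0666  0.1764] 232 325 263 294
0.137 [278.2093 317.0773]
0.14 [278.2326 322.3203]
0.145 [278.2734 331.5248]
```

The bit touched the stop at TCP z of about 0.177 with 5.7 N, and has been released. Next I rise, level the tool, and turn counter-clockwise so there is room for one long clockwise turn.

drive_tool(increments=[[[-2, 0, -25], [0, 0, 0]], [[-1, -0.8, 0], [0, 0.0825, 0]], [[0, 0, 0], [0, 0, -0.145]], [[0, 0, 0], [0, 0, -0.145]], [[0, 0, 0], [0, 0, -0.145]], [[0, 0, 0], [0, 0, -0.145]], [[0, 0, 0], [0, 0, -0.145]], [[0, 0, 0], [0, 0, -0.145]]])

```text
time_s: 15.85
ee_pos: [0.4788, -0.0676, 0.2015]
ee_rot: [0.0, 0.298, 0.955, -0.001]
ft_force: [0.4, -0.7, -0.5]
grip_width: 0.802
gripper_force: 0.0
```

drive_tool(increments=[[[0, 0, 0], [0, 0, -0.145]], [[0, 0, 0], [0, 0, -0.145]], [[0, 0, 0], [0, 0, -0.145]], [[0, 0, 0], [0, 0, -0.145]], [[0, 0, 0], [0, 0, -0.145]], [[0, 0, 0], [0, 0, 0]], [[0, 0, 0], [0, 0, 0]], [[0, 0, 0], [0, 0, 0]]])

```text
time_s: 16.65
ee_pos: [0.4788, -0.0676, 0.2015]
ee_rot: [0.0, -0.056, 0.998, -0.001]
ft_force: [-0.4, -0.4, 0.3]
grip_width: 0.798
gripper_force: 0.0
```

```bash
python3 -c "
from h import *
c=cap('wrist','w7.png')
plan([.4789,-.0676,.147],3.2554,6)
p=sensors.get_obs()['ee_pos']
for m in models.masks_of('masonry_bit','wrist')[:2]:
    v,u=np.nonzero(m['pixels']);print(m['conf'],v.min(),v.max(),u.min(),u.max())
for z in (.171,.194,.203): print(proj(c,[.4789,-.0676,z]))
cv2.imwrite('pics/w7c.png',cv2.resize(c['frame'][130:370,150:410,::-1],(650,600),interpolation=cv2.INTER_CUBIC))
"
```

```text
a0 -3.0297 tilt [-0.0025 -0.      0.    ] pos [ 0.4788 -0.0676  0.2015] j [-0.3844  0.2981  1.5398 -0.0023  1.3026 -2.0666] t 16.7
[[np.float64(-0.0), np.float64(-0.0), np.float64(9.1)], [0, 0, np.float64(-1.0475)]]
[[np.float64(0.0), np.float64(-0.0), np.float64(9.1)], [0, 0, np.float64(-1.0475)]]
[[np.float64(0.0), np.float64(-0.0), np.float64(9.1)], [0, 0, np.float64(-1.0475)]]
[[np.float64(0.0), np.float64(0.0), np.float64(9.1)], [0, 0, np.float64(-1.0475)]]
[[np.float64(-0.0), np.float64(0.0), np.float64(9.1)], [0, 0, np.float64(-1.0475)]]
[[np.float64(-0.0), np.float64(0.0), np.float64(9.1)], [0, 0, np.float64(-1.0475)]]
0.74 218 288 262 288
[276.2787 249.7092]
[275.9979 270.1342]
[275.8677 279.6022]
```

View pics/w7c.png

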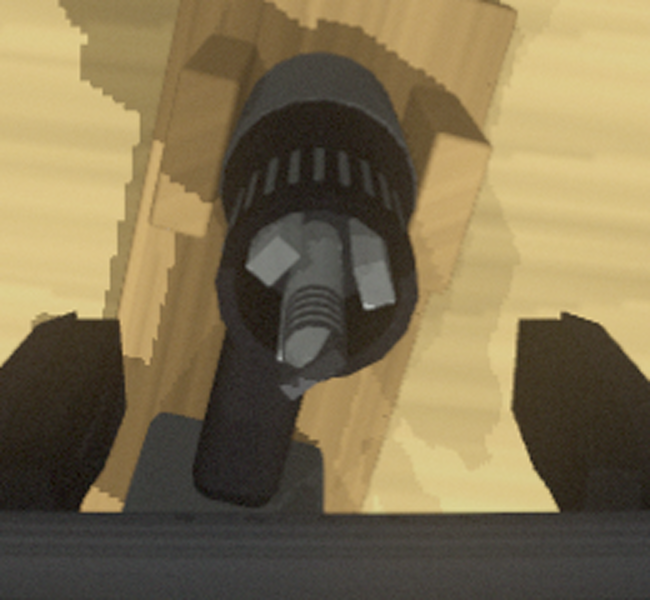

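The bit stands in the chuck, leaning slightly, at crop (320,230) to (298,390). The fingers straddle the sleeve evenly. I'll go down to the sleeve and grip it.

drive_tool(increments=[[[0, 0, 10], [0, 0, 0]], [[0, 0, 10], [0, 0, 0]], [[0, 0, 10], [0, 0, 0]], [[0, 0, 10], [0, 0, 0]], [[0, 0, 8], [0, 0, 0]], [[0, 0, 6.5], [0, 0, 0]], [[0, 0, 0], [0, 0, 0]], [[0, 0, 0], [0, 0, 0]]])

```text
time_s: 17.55
ee_pos: [0.479, -0.0677, 0.1471]
ee_rot: [0.0, -0.057, 0.998, -0.001]
ft_force: [0.0, -0.1, 0.1]
grip_width: 0.797
gripper_force: 0.0
```

drive_tool(increments=[[[0, 0, 0], [0, 0, 0]], [[0, 0, 0], [0, 0, 0]], [[0, 0, 0], [0, 0, 0]], [[0, 0, 0], [0, 0, 0]], [[0, 0, 0], [0, 0, 0]], [[0, 0, 0], [0, 0, 0]], [[0, 0, 0], [0, 0, 0]], [[0, 0, 0], [0, 0, 0]]], fingers=1)

```text
time_s: 18.35
ee_pos: [0.479, -0.068, 0.1472]
ee_rot: [0.0, -0.057, 0.998, -0.002]
ft_force: [-1.2, -3.7, 2.1]
grip_width: 0.49
gripper_force: 30.0
```

drive_tool(increments=[[[0, 0, 0], [0, 0, 0.05]], [[0, 0, 0], [0, 0, 0.1]], [[0, 0, 0], [0, 0, 0.1]], [[0, 0, 0], [0, 0, 0.1]], [[0, 0, 0], [0, 0, 0.1]], [[0, 0, 0], [0, 0, 0.1]], [[0, 0, 0], [0, 0, 0.1]], [[0, 0, 0], [0, 0, 0.05]]])

```text
time_s: 19.15
ee_pos: [0.4791, -0.0673, 0.1472]
ee_rot: [0.001, 0.29, 0.957, -0.001]
ft_force: [-0.0, 0.1, 2.4]
grip_width: 0.496
gripper_force: 30.0
```

```bash
cat > s.py <<'E'
from h import *
o=sensors.get_obs();R=yaw(o);print('t',o['time_s'],'p',o['ee_pos'],'a',np.arctan2(R[1,0],R[0,0]),'j6',o['joint_positions'][5],'F',o['ft_force'],'M',o['moment'],'grip',o['grip_width'],o['gripper_force'],'tau6',o['tau'][5])
E
python3 s.py
```

```text
t 19.15 p [ 0.4791 -0.0673  0.1472] a 2.5526124782160293 j6 -1.3654311824753018 F [-0.0449  0.0908  2.4204] M [ 0.0705 -0.2414  0.1372] grip 0.49550656150243777 29.997734116841457 tau6 -0.08091554045677185
```

It is turning with a moment of about 0.13 N m, which is sleeve friction alone. I continue up to just short of 1.4 rad.

drive_tool(increments=[[[0, 0, 0], [0, 0, 0.1]], [[0, 0, 0], [0, 0, 0.1]], [[0, 0, 0], [0, 0, 0.1]], [[0, 0, 0], [0, 0, 0.1]], [[0, 0, 0], [0, 0, 0.1]], [[0, 0, 0], [0, 0, 0.1]], [[0, 0, 0], [0, 0, 0.1]], [[0, 0, 0], [0, 0, 0]]])

```text
time_s: 19.95
ee_pos: [0.4797, -0.0669, 0.1472]
ee_rot: [0.001, 0.601, 0.8, 0.0]
ft_force: [5.4, 2.9, 1.5]
grip_width: 0.498
gripper_force: 30.0
```

```bash
python3 s.py
```

```text
t 19.95 p [ 0.4797 -0.0669  0.1472] a 1.8529604094799728 j6 -0.6658627714537949 F [5.3511 2.8502 1.5313] M [ 0.4168 -0.6118 -0.1114] grip 0.4978162181937234 30.001591460822965 tau6 0.8136842586100101
```

drive_tool(increments=[[[0, 0, 0], [0, 0, 0.03]], [[0, 0, 0], [0, 0, 0.03]], [[0, 0, 0], [0, 0, 0.03]], [[0, 0, 0], [0, 0, 0.03]], [[0, 0, 0], [0, 0, 0.03]], [[0, 0, 0], [0, 0, 0.03]], [[0, 0, 0], [0, 0, 0.02]], [[0, 0, 0], [0, 0, 0]]])

```text
time_s: 20.75
ee_pos: [0.4799, -0.0669, 0.1472]
ee_rot: [0.001, 0.677, 0.736, 0.001]
ft_force: [6.3, 2.9, 0.4]
grip_width: 0.497
gripper_force: 30.0
```

```bash
python3 s.py
```

```text
t 20.75 p [ 0.4799 -0.0669  0.1472] a 1.6553752151950263 j6 -0.4682288028678344 F [6.2962 2.8842 0.3594] M [ 0.5051 -0.7373  0.1058] grip 0.49748188591642406 30.00286961450911 tau6 0.2738943602889776
```

About 1.6 rad turned and still loose. From here I use slow turns and read the moment while moving.

drive_tool(increments=[[[0, 0, 0], [0, 0, 0.02]], [[0, 0, 0], [0, 0, 0.02]], [[0, 0, 0], [0, 0, 0.02]], [[0, 0, 0], [0, 0, 0.02]], [[0, 0, 0], [0, 0, 0.02]], [[0, 0, 0], [0, 0, 0.02]], [[0, 0, 0], [0, 0, 0.02]], [[0, 0, 0], [0, 0, 0.02]]])

```text
time_s: 21.55
ee_pos: [0.4801, -0.0668, 0.1472]
ee_rot: [0.001, 0.733, 0.68, 0.001]
ft_force: [7.5, 2.7, 0.4]
grip_width: 0.494
gripper_force: 30.0
```

```bash
python3 s.py
```

```text
t 21.55 p [ 0.4801 -0.0668  0.1472] a 1.495357190537153 j6 -0.30817695202047457 F [7.4682 2.7124 0.4254] M [ 0.5829 -0.933   0.2281] grip 0.49383335150045576 30.00432622497101 tau6 -0.058280155062675476
```

drive_tool(increments=[[[0, 0, 0], [0, 0, 0.02]], [[0, 0, 0], [0, 0, 0.02]], [[0, 0, 0], [0, 0, 0.02]], [[0, 0, 0], [0, 0, 0.02]], [[0, 0, 0], [0, 0, 0.02]], [[0, 0, 0], [0, 0, 0.02]], [[0, 0, 0], [0, 0, 0.02]], [[0, 0, 0], [0, 0, 0.02]]])

```text
time_s: 22.35
ee_pos: [0.4802, -0.0669, 0.1472]
ee_rot: [0.002, 0.785, 0.619, 0.001]
ft_force: [7.9, 3.2, 0.4]
grip_width: 0.495
gripper_force: 30.0
```

```bash
python3 s.py
```

```text
t 22.35 p [ 0.4802 -0.0669  0.1472] a 1.335422367635698 j6 -0.14828181592600598 F [7.8543 3.1573 0.4314] M [ 0.6133 -0.9723  0.2815] grip 0.49468105596793394 30.00650701642371 tau6 0.024365343851968646
```

The moment is rising (0.23, then 0.28). I'll check the reading noise and how far the bit still leans before going on.

```bash
cat > m.py <<'E'
from h import *
ms=[];ts=[]
for i in range(4):
    c=cap('wrist','m%d.png'%i); o=sensors.get_obs(); ms.append(o['moment'][2]);ts.append(o['tau'][5])
print('t',o['time_s'],'Mz',np.array(ms),'tau6',np.array(ts),'F',o['ft_force'],'p',o['ee_pos'])
for m in models.masks_of('masonry_bit','wrist')[:1]:
    v,u=np.nonzero(m['pixels']);print(m['conf'],v.min(),v.max(),u.min(),u.max(),[(r,u[v==r].mean().round(1),np.ptp(u[v==r])+1) for r in range(v.min(),v.max(),8)],'tip',u[v>=v.max()-2].mean())
p=o['ee_pos'];print([proj(c,[p[0],p[1],z]).round(1) for z in (.171,.18,.194,.203)])
f=c['frame'].astype(int);g=f.sum(2);u0=proj(c,[p[0],p[1],.171]);print('jawpt',u0)
m=((g>400)&((f.max(2)-f.min(2))<30)).astype(np.uint8);B=np.zeros_like(m);a,b=u0.astype(int);B[b-35:b+35,a-40:a+40]=1
n,_,st,ce=cv2.connectedComponentsWithStats(m*B)
for i in range(1,n):
    if st[i,4]>20: print(st[i],ce[i].round(1),(atz(c,ce[i],.171)[:2]-p[:2])*1000)
E
python3 m.py
```

```text
t 22.55 Mz [0.3404 0.2046 0.2385 0.2187] tau6 [0.2298 0.4236 0.2869 0.2427] F [7.9935 3.6732 0.5326] p [ 0.4802 -0.0669  0.1472]m.py:7: RuntimeWarning: Mean of empty slice.
  v,u=np.nonzero(m['pixels']);print(m['conf'],v.min(),v.max(),u.min(),u.max(),[(r,u[v==r].mean().round(1),np.ptp(u[v==r])+1) for r in range(v.min(),v.max(),8)],'tip',u[v>=v.max()-2].mean())
  ret = ret.dtype.type(ret / rcount)
Traceback (most recent call last):
  File "m.py", line 7, in <module>
    v,u=np.nonzero(m['pixels']);print(m['conf'],v.min(),v.max(),u.min(),u.max(),[(r,u[v==r].mean().round(1),np.ptp(u[v==r])+1) for r in range(v.min(),v.max(),8)],'tip',u[v>=v.max()-2].mean())
                                                                                                            ~~~~~~^^^^^^^^^
ValueError: zero-size array to reduction operation maximum which has no identity
```

```bash
sed -i 's/,\[(r,u\[v==r\].*for r in range(v.min(),v.max(),8)\]//' m.py; python3 m.py; python3 - <<'E'
from h import *
f=cv2.imread('pics/m3.png').astype(int).sum(2)
c=vision.capture('wrist');p=sensors.get_obs()['ee_pos']
print(f[225:330:4,250:312:3]//3)
E
```

```text
t 22.8 Mz [0.24   0.2833 0.2107 0.241 ] tau6 [0.2313 0.2311 0.231  0.231 ] F [ 7.5344  4.3662 -0.0426] p [ 0.4802 -0.0669  0.1472]
0.78 258 378 261 295 tip 290.2352941176471
[array([280.6, 305.3]), array([280.9, 319.1]), array([281.5, 344.3]), array([282. , 363.6])]
jawpt [280.5791 305.2771]
[250 278  30  25 394] [264.1 290.1] [-4.5794  8.0368]
[292 294  19  19 287] [300.8 302.6] [ 7.8765 -0.6771]
[[ 41  65  69  37  37  82  63  38  37  79  75  32  32  73  84  26  35  77
   30  40  34]
 [ 44  78  67  32  42  79  55  32  35  81  77  25  35  63  81  36  36  69
   66  35  31]
 [ 45  80  48  37  50  83  50  38  32  79  78  32  35  55  84  33  32  52
   73  40  72]
 [ 50  77  34  36  60  84  41  35  35  84  83  32  35  41  82  49  29  41
   77  30  52]
 [ 59  77  36  41  67  78  38  36  36  50  37  31  27  43  89  68  32  31
   84  46  29]
 [ 80  89  36  34  38  33  38  36  33  33  34  37  36  37  32  34  29  37
   80  66  24]
 [ 40  41  39  36  37  37  32  30  32  38  37  36  37  32  35  33  32  22
   36  48  34]
 [ 36  38  40  39  43  42  42  39  39  39  38  43  38  30  35  43  40  29
  
[... 1004 characters left out ...]
7 166 131 100 112 119 126 128 127  86 121 116 124 167 167 165
  165 164  78]
 [ 32  34  79  98  83  84  77  59  68  71  68  63  70 107 117 164 166 163
  173 183 123]
 [ 21  32  87  88  82  57  94 117 111  92  70 115 110  77  89 166 168 179
  179 174 124]
 [ 32  26  89  83  62  78  61  81 105 119 123  91  58  56  65 123 119 120
  117 118  93]
 [ 32  33  85  91  40  56 103  77  59  50  46  45  72  80  44  56  38  34
   33  35  31]
 [ 32  28  89  97  52  52  50  81  81  82  87  86  68  51  70  34  33  38
   35  35  30]
 [ 32  39 118 118  44  79  65  41  47  49  46  48  43  72  59  45  30  34
   29  29  36]
 [ 39  33  70 110  60  46  64  84  83  78  81  85  81  60  55  45  35  37
   39  43  41]]
```

Settled joint-6 torque is a clean 0.231 N m, close to the wrist Mz of about 0.24. I'll add a small step to see whether it climbs at the stated slope.

drive_tool(increments=[[[0, 0, 0], [0, 0, 0.01]], [[0, 0, 0], [0, 0, 0.01]], [[0, 0, 0], [0, 0, 0.01]], [[0, 0, 0], [0, 0, 0.01]], [[0, 0, 0], [0, 0, 0.01]], [[0, 0, 0], [0, 0, 0]], [[0, 0, 0], [0, 0, 0]], [[0, 0, 0], [0, 0, 0]]])

```text
time_s: 23.7
ee_pos: [0.4803, -0.0669, 0.1472]
ee_rot: [0.002, 0.8, 0.6, 0.001]
ft_force: [8.2, 3.5, -0.2]
grip_width: 0.492
gripper_force: 30.0
```

```bash
python3 m.py; python3 s.py
```

```text
t 23.9 Mz [0.3227 0.259  0.3092 0.2718] tau6 [0.2848 0.2848 0.2848 0.2848] F [8.1934 3.9112 0.3659] p [ 0.4803 -0.0669  0.1473]
0.91 259 377 261 296 tip 290.4347826086956
[array([280.6, 305.2]), array([281. , 318.9]), array([281.6, 344.2]), array([282. , 363.4])]
jawpt [280.6175 305.164 ]
[249 279  30  25 394] [263.1 290.8] [-4.6574  8.0301]
[292 293  19  21 317] [301.1 302.4] [ 7.9462 -1.0553]
t 23.95 p [ 0.4803 -0.0669  0.1473] a 1.2862419128371076 j6 -0.09909661321592113 F [ 7.4265  3.6714 -0.3759] M [ 0.5858 -1.0309  0.2757] grip 0.4946918736994468 30.007564053321403 tau6 0.28482645750045776
```

The torque climbed to 0.285 N m, which works out at roughly 20–27 N per jaw: tight, and inside the snug window. I'll let go, rise and check.

drive_tool(increments=[[[0, 0, 0], [0, 0, 0]], [[0, 0, 0], [0, 0, 0]], [[0, 0, 0], [0, 0, 0]], [[0, 0, 0], [0, 0, 0]], [[0, 0, 0], [0, 0, 0]], [[0, 0, 0], [0, 0, 0]], [[0, 0, 0], [0, 0, 0]], [[0, 0, 0], [0, 0, 0]]], fingers=0.2)

```text
time_s: 24.75
ee_pos: [0.4789, -0.0677, 0.147]
ee_rot: [0.001, 0.8, 0.599, -0.001]
ft_force: [0.2, 0.0, -0.2]
grip_width: 0.802
gripper_force: 0.0
```

drive_tool(increments=[[[0, 0, -10], [0, 0, 0]], [[0, 0, -20], [0, 0, 0]], [[0, 0, -30], [0, 0, 0]], [[0, 0, -30], [0, 0, 0]], [[0, 0, -20], [0, 0, 0]], [[0, 0, 0], [0, 0, 0]], [[0, 0, 0], [0, 0, 0]], [[0, 0, 0], [0, 0, 0]]])

```text
time_s: 25.55
ee_pos: [0.4784, -0.0673, 0.256]
ee_rot: [0.0, 0.8, 0.6, -0.001]
ft_force: [-0.4, 0.1, -0.4]
grip_width: 0.796
gripper_force: 0.0
```

```bash
python3 - <<'E'
from h import *
from scipy.optimize import least_squares
o=sensors.get_obs();print(o['time_s'],o['ee_pos'],o['ft_force'],o['moment'],o['tau'][5])
import fit
c=cap('wrist','f1.png');fit.fit(c)
M=models.masks_of('masonry_bit','wrist')
m=M[0]['pixels'];v,u=np.nonzero(m);print(M[0]['conf'],v.min(),v.max(),u.min(),u.max(),len(v))
for r in range(v.min(),v.max()+1,4):
    w=u[v==r]
    if len(w): print((r,w.min(),w.max()),end=' ')
print([proj(c,[.4789,-.0676,z]).round(1) for z in (.171,.18,.19,.194,.203)])
# fit lean: silhouette of ideal bar+cone via hull
cv2.imwrite('pics/f1m.png',m.astype(np.uint8)*255)
def sil(q):
    b=np.array([.4789+q[2],-.0676+q[3],.137]);R=Ro.from_rotvec([q[0],q[1],0]).as_matrix()
    P=[b+R@[.006*np.cos(t),.006*np.sin(t),h] for h in(.036,.057) for t in np.linspace(0,6.28,24)]+[b+R@[0,0,.066]]
    return cv2.convexHull(np.array([proj(c,x) for x in P],np.float32))
def iou(q):
    im=np.zeros(m.shape,np.uint8);cv2.fillConvexPoly(im,np.round(sil(q)*16).astype(int),1,shift=4);return (im&m).sum()/(im|m).sum()
g=[(iou((a,b,0,0)),a,b) for a in np.arange(-.16,.17,.02) for b in np.arange(-.16,.17,.02)];g.sort();print('best lean',g[-4:],iou((0,0,0,0)))
E
```

```text
25.55 [ 0.4784 -0.0673  0.256 ] [-0.4182  0.0567 -0.3954] [-0.0407 -0.0619  0.0036] 6.28077344799749e-06
rim [ 0.4788 -0.0679] 37 0.5994461379682986
jaws [(array([271.5678, 203.4492]), np.int32(118)), (array([294.4625, 212.55  ]), np.int32(80))]
[[ 0.4756 -0.0589]
 [ 0.4885 -0.0694]]
0.9 193 237 271 291 648
(193, np.int64(282), np.int64(284)) (197, np.int64(280), np.int64(287)) (201, np.int64(280), np.int64(287)) (205, np.int64(278), np.int64(288)) (209, np.int64(274), np.int64(288)) (213, np.int64(272), np.int64(289)) (217, np.int64(272), np.int64(290)) (221, np.int64(271), np.int64(290)) (225, np.int64(271), np.int64(290)) (229, np.int64(272), np.int64(290)) (233, np.int64(274), np.int64(290)) (237, np.int64(285), np.int64(288)) [array([279.9, 214. ]), array([280. , 218.5]), array([280.1, 224. ]), array([280.2, 226.3]), array([280.3, 231.8])]
best lean [(np.float64(0.7244444444444444), np.float64(0.019999999999999907), np.float64(0.019999999999999907)), (np.float64(0.727810650887574), np.float64(0.019999999999999907), np.float64(-8.326672684688674e-17)), (np.float64(0.7336309523809523), np.float64(-8.326672684688674e-17), np.float64(0.019999999999999907)), (np.float64(0.7383458646616541), np.float64(-8.326672684688674e-17), np.float64(-8.326672684688674e-17))] 0.7383458646616541
```

The bit is upright (best-fit lean 0 rad), the jaws have closed on it, and the gripper is clear. I'm handing in.

```bash
python3 -c "
from cell import ticket
print(ticket.hand_in())"
```

```text
the job is handed in; nothing more can be done
None
```

I handed the job in at about 26 s of the 64 s, with no verdict returned: the masonry bit stands upright on the chuck's stop, and the jaws are tightened to an estimated 20–27 N each, inferred from the turning torque.

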